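# Take the tower apart, each piece to its own dish

## Robot

A 6-joint arm with a two-finger parallel gripper is mounted at the origin on a cart in front of the work surface, level with it; the furniture and walls round the work are solid. World frame = base frame: x ahead of the robot, y to its left, z up, the work surface at z = 0. Lengths are in m, angles in rad, forces in N, time in s.
With the tool pointing down it reaches from about 0.375 to 0.975 m from the base axis. Payload 3.8 kg.
Tool frame: the origin (TCP) lies at the very end of the fingers, on their centre line; the grasp point (between the pads) lies 19 mm behind it; z points along the fingers, y is the line along which they close (so a half turn about z gives the same grasp; the last joint's range is limited). The gripper opens to 85 mm and grips with 20 to 120 N. Pads are 22 mm wide; open, the fingers measure 114 mm over their backs; the gripper's body (76 mm by 85 mm) begins 54 mm behind the grasp point. The pads swing forward as they close: fully open they stand 13 mm farther back than shut.
Start: joints at [-0.037, 0.264, 1.604, -0, 1.274, -0.037], TCP at [0.675, -0, 0.231] pointing down, gripper open.
Joint ranges: [-2.63, 2.63], [-0.94, 2.18], [0.31, 2.57], [-1.31, 4.45], [0, 2.66], [-2.55, 2.55]. Speed limits (rad/s): [2.57, 2.57, 3.14, 3.14, 3.14, 3.14].

## Interface

Orientations are given as a rotation vector (axis times angle).
In Python, from workcell import bot gives the robot as it stands.
- The arm moves only by the shell command python3 -m creep 'ROWS' [FORCE]. ROWS is JSON, a list of rows, each a list of 5 numbers: the shift along the tool's x, y, z in units of 0.05 m (1.0 is 0.05 m), then the turn about the tool's z in units of 0.1 rad (1.0 is 0.1 rad), then the opening, from 0 (shut) to 1 (fully open). In form: [[tx, ty, tz, spin, hand], ...]. A call has 1 to 20 rows; each row shifts and turns the commanded pose from where the row before left it, along the tool's axes as they then stand; what a row does not reach is not made up. A row lasts 1/8 s, in which the tool goes at most 62.5 mm and 10.7 degrees, less where a joint would pass 70% of its speed; a pose out of reach is approached as far as the arm can. A call with a number of a shift or a turn outside -1 to 1 is refused whole. A call with a gripper value outside its range is refused whole. The fingers move at their own pace and stop on an object; FORCE is the grip in N (left out, the last holds). Time passes only in rows, so rows that do not move let the fingers close. It gives the time, the measured TCP pose, the force, the opening and the grip force at its end, in the units of the state.
- bot.read_state(): the state, without advancing time (a new reading comes with each control period).
- bot.read_camera(name): name is "scene" or "side" or "wrist"; returns a dict with "pixels" (400x640x3 uint8, red, green, blue), "vfov" (degrees; the focal length in pixels is half the picture's height over the tangent of half this angle, whatever the lens; pixels are square), "cx", "cy" (the principal point, pixels), "world_to_cam" (4x4, takes a point from world to camera coordinates). Camera axes: x right, y down, z forward; pixel columns grow to the right and rows downward; lengths in m; the calibration is good to about 2 mm. A picture is of the moment at which its call begins. There is no depth.
- bot.finish_job(): hands the job in; it is judged then, once.
Trained networks look in a picture, given as the dict that the camera call returned (one of the last four; its "shot" number tells which), for a name from the list of things; names that differ only in an ending like _2 or _b are one class to them, and where a whole thing is asked for, a point or a joint stands for the part that bears it (a point fixed in the world has none). Each returns a list of dicts, best first, with "score" (0 to 1); they miss things now and then, are a little off and sometimes report something else, mostly with a low value. They report only what shows in the picture. A call takes as long as a camera call. They do not tell look-alikes from the thing itself.
- bot.look_for(target, picture): "bbox" ([left, top, right, bottom] in pixels, round what is visible of it).
- bot.regions_of(target, picture): "mask" (400x640 bool, what is visible of it) and "bbox" ([left, top, right, bottom] in pixels, round what is visible of it).
The state is a dict: "time": time; "q": joint angles; "joint_vel": joint speeds; "joint_torque": joint torques, N m; "tool_pos": TCP position; "tcp_rot": TCP orientation; "wrist_force": force on the tool from outside, world axes, zero at the start; "torque": the same for the moment, N m; "width": opening from 0.0 (shut) to 1.0 (fully open); "grip_force": force on a finger pad.
Only numpy, scipy, OpenCV 4.12 (cv2) and the standard library are available. Lean on these libraries where they do the work, as an engineer would, in place of code of your own. Each camera call takes 0.05 s, during which the arm holds its last target. There are 200 camera calls.

## Task

Somebody piled the odds and ends into a tower to wipe the worktop. Take it apart from the top, one piece at a time, and as you take each piece off set it upright in the recess of the white dish that fits it, sized in the same order as the pieces: the wide black-lidded tin in the largest dish, the smaller red-lidded tin in the second largest, the cotton reel in the third and the candle stub in the smallest. Tip nothing over, and leave the egg cup and the salt shaker where they stand.

Things in the scene. Friction and masses are not known exactly. Their poses are not given: they have to be found in the camera images.
- polish_tin: Round lidded tin with a black lid, the bottom of the tower, standing on the worktop: 68 mm diameter, 22 mm high (lid the upper 10 mm), about 0.1 kg. Goes in dish_largest. Origin: centre of the underside; z is its axis, upright at the start; round, so any yaw of the grasp will do.
- salve_tin: Round lidded tin with a dark red lid, standing on the polish tin: 50 mm diameter at the lid (upper 8 mm), 48 mm below, 18 mm high, about 0.08 kg. Goes in dish_second. Origin: centre of the underside; z is its axis, upright at the start; round, so any yaw of the grasp will do.
- cotton_reel: Wooden cotton reel with red thread, standing on the salve tin: 34 mm diameter, 44 mm high, grips as a plain 34 mm cylinder, about 0.03 kg. Goes in dish_third. Origin: centre of the underside; z is its axis, upright at the start; round, so any yaw of the grasp will do.
- candle_stub: Cream candle stub standing on the cotton reel, the top of the tower: 22 mm diameter, wax 44 mm high, with a thin wick to 51 mm, about 0.03 kg. Goes in dish_smallest. Origin: centre of the underside; z is its axis, upright at the start; round, so any yaw of the grasp will do.
- dish_largest: The largest of four round white glazed dishes, all alike but for size, for the polish tin. Outer diameter 96 mm, rim 7 mm high. Flat round recess 84 mm across, its floor 3 mm above the worktop. Fixed to the worktop. Origin: centre of the underside, on the worktop; z up.
- dish_second: The second largest of four round white glazed dishes, all alike but for size, for the salve tin. Outer diameter 78 mm, rim 7 mm high. Flat round recess 66 mm across, its floor 3 mm above the worktop. Fixed to the worktop. Origin: centre of the underside, on the worktop; z up.
- dish_third: The third largest of four round white glazed dishes, all alike but for size, for the cotton reel. Outer diameter 62 mm, rim 7 mm high. Flat round recess 50 mm across, its floor 3 mm above the worktop. Fixed to the worktop. Origin: centre of the underside, on the worktop; z up.
- dish_smallest: The smallest of four round white glazed dishes, all alike but for size, for the candle stub. Outer diameter 50 mm, rim 7 mm high. Flat round recess 38 mm across, its floor 3 mm above the worktop. Fixed to the worktop. Origin: centre of the underside, on the worktop; z up.
- egg_cup: Cream egg cup, 49 mm diameter, 60 mm high. It stands loose among the dishes, no part of the tower; leave it where it stands. Origin: centre of the underside; z up.
- salt_shaker: Glass salt shaker with a tin cap, 42 mm diameter, 74 mm high. It stands loose among the dishes, no part of the tower; leave it where it stands. Origin: centre of the underside; z up.
Not all that is in view belongs to the job. Leave any turquoise look-alike of the polish_tin alone.

How it is judged:
On the way, in this order (a step that is already met when the one before it is completed fails the run):
1. candle stub set in its dish (horizontal distance between candle_stub and dish_smallest below 0.01 m and z of candle_stub in the frame of dish_smallest between 0 and 0.006 m and angle between candle_stub's own z axis and vertical below 0.1 rad), for 0.2 s.
2. cotton reel set in its dish (horizontal distance between cotton_reel and dish_third below 0.01 m and z of cotton_reel in the frame of dish_third between 0 and 0.006 m and angle between cotton_reel's own z axis and vertical below 0.1 rad), for 0.2 s.
3. salve tin set in its dish (horizontal distance between salve_tin and dish_second below 0.01 m and z of salve_tin in the frame of dish_second between 0 and 0.006 m and angle between salve_tin's own z axis and vertical below 0.1 rad), for 0.2 s.
4. polish tin set in its dish (horizontal distance between polish_tin and dish_largest below 0.01 m and z of polish_tin in the frame of dish_largest between 0 and 0.006 m and angle between polish_tin's own z axis and vertical below 0.1 rad), for 0.2 s.
At the end, for the whole second after the job is handed in: Each of the four pieces stands in its own dish: centre within 10 mm of the dish's centre, its underside resting on the recess floor (0 to 6 mm above the dish's underside), upright within 0.1 rad, at rest (under 10 mm/s) (all of step 1 and all of step 2 and all of step 3 and all of step 4 and linear speed of each of polish_tin, salve_tin, cotton_reel, candle_stub below 0.01 m/s); the robot touches nothing.
It fails at once if a piece of the tower, the egg cup or the salt shaker is tipped over (more than 0.6 rad) (angle between any of polish_tin, salve_tin, cotton_reel, candle_stub, egg_cup, salt_shaker's own z axis and vertical above 0.6 rad).
It fails at once if the egg cup is moved more than 20 mm (distance of egg_cup from where it was at the start of the episode above 0.02 m).
It fails at once if the salt shaker is moved more than 20 mm (distance of salt_shaker from where it was at the start of the episode above 0.02 m).
It also fails if it takes over 109 s, if anything falls off the work surface, if the arm or the gripper's body presses on something with over 40 N, if the wrist force passes 120 N, or if a joint passes its speed limit or range.

## Working session

There is one attempt and no reset: what is moved stays moved. The work goes in short steps, Python scripts to look and compute and a shell command to move; the robot and the scene stay as the last step left them, time stands still between calls to the robot, and variables do not carry over. Pictures are saved under pics/ and viewed, at most 17 in all, crops included, and the job is handed in when it is done.

```bash
mkdir -p pics; cat > h.py <<'E'
import numpy as np, cv2
from workcell import bot
def snap(name, fn=None):
    p=bot.read_camera(name)
    if fn: cv2.imwrite('pics/'+fn, p['pixels'][:,:,::-1])
    return p
def f(p): return 200/np.tan(np.radians(p['vfov'])/2)
def proj(p,X):
    M=np.array(p['world_to_cam']); c=M[:3,:3]@np.asarray(X,float)+M[:3,3]
    return np.array([f(p)*c[0]/c[2]+p['cx'], f(p)*c[1]/c[2]+p['cy']])
def atz(p,uv,z):
    M=np.array(p['world_to_cam']); R,t=M[:3,:3],M[:3,3]; o=-R.T@t
    d=R.T@np.array([(uv[0]-p['cx'])/f(p),(uv[1]-p['cy'])/f(p),1])
    return o+d*(z-o[2])/d[2]
E
python3 - <<'E'
from h import *
np.set_printoptions(precision=3,suppress=True)
s=bot.read_state();print(s)
N=['polish_tin','salve_tin','cotton_reel','candle_stub','dish_largest','dish_second','dish_third','dish_smallest','egg_cup','salt_shaker']
for c in ['scene','side','wrist']:
    p=snap(c,c+'1.png'); M=np.array(p['world_to_cam']); print(c,p['vfov'],p['cx'],p['cy'],-M[:3,:3].T@M[:3,3],M[:3,:3].tolist(), [k for k in p if k!='pixels'])
    for n in N:
        print(n,[(np.round(b['bbox'],1).tolist(),round(b['score'],2)) for b in bot.look_for(n,p)[:5]])
E
```

```text
{'time': 0.0, 'q': array([-0.037,  0.265,  1.605,  0.   ,  1.274, -0.037]), 'joint_vel': array([-0.001, -0.001, -0.001,  0.   , -0.002, -0.001]), 'joint_torque': array([  0.001, -51.512, -36.731,  -0.   ,   0.013,   0.   ]), 'tool_pos': array([0.674, 0.   , 0.23 ]), 'tcp_rot': array([-2.22 , -2.22 ,  0.002]), 'wrist_force': array([0.015, 0.436, 0.48 ]), 'torque': array([-0.047,  0.037,  0.027]), 'grip_force': 0.0, 'width': 1.0009293489260367}
scene 52.78408014446877 313.17043987117546 203.9845997475812 [0.017 0.603 0.576] [[-0.7475775697230039, -0.6641701991210451, 0.002392456176934614], [-0.34967355043614046, 0.3905184032253849, -0.8516007191563895], [0.5646735210477212, -0.6374741746469478, -0.5241855504358756]] ['vfov', 'cx', 'cy', 'world_to_cam', 'shot']
polish_tin [([271.1, 264.7, 302.8, 291.2], 0.61), ([152.0, 257.8, 184.0, 290.4], 0.6)]
salve_tin [([277.1, 263.2, 300.9, 279.1], 0.73), ([279.7, 247.2, 299.7, 271.4], 0.64), ([364.8, 209.0, 406.4, 228.8], 0.52)]
cotton_reel [([278.8, 246.1, 299.1, 269.2], 0.68), ([393.1, 184.6, 417.6, 193.6], 0.21)]
candle_stub [([284.9, 225.7, 2
[... 1455 characters left out ...]
35 198.01071094888417 [0.675 0.078 0.374] [[0.9999998333760338, 0.000566502630313661, -0.0001110075566160808], [0.0005732620716872769, -0.9518751136291729, 0.3064856267821543], [6.795958315778772e-05, -0.30648563935072504, -0.9518752797784359]] ['vfov', 'cx', 'cy', 'world_to_cam', 'shot']
polish_tin [([82.6, 1.4, 144.5, 40.5], 0.67)]
salve_tin []
cotton_reel [([94.6, 254.7, 169.3, 322.5], 0.62), ([62.4, 0.7, 100.9, 9.0], 0.59)]
candle_stub [([60.0, 0.0, 97.7, 10.8], 0.73)]
dish_largest [([91.1, 257.6, 169.2, 324.6], 0.68)]
dish_second [([106.2, 124.8, 174.6, 196.8], 0.73)]
dish_third []
dish_smallest [([61.0, 1.4, 99.5, 9.5], 0.51)]
egg_cup [([187.2, 34.5, 252.6, 99.2], 0.88)]
salt_shaker []
```

View pics/scene1.png

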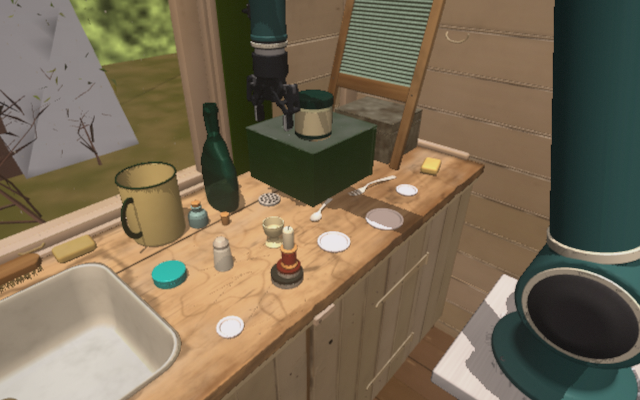

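View pics/side1.png

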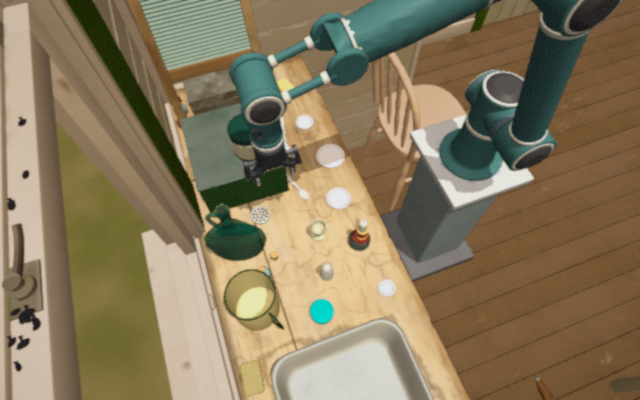

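View pics/wrist1.png

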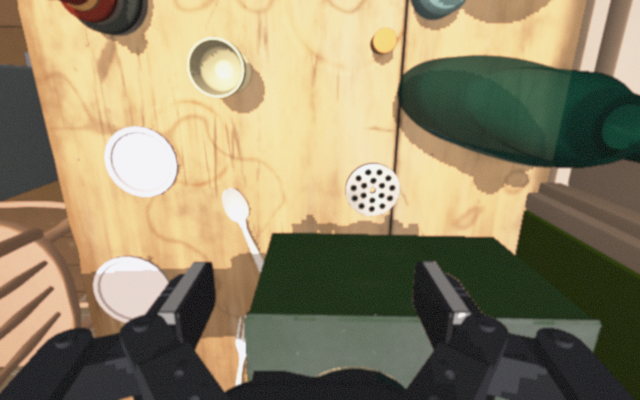

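```bash
python3 - <<'E'
from h import *
np.set_printoptions(precision=3,suppress=True)
D={'scene':{'dl':(366,209.5,405.1,230.3),'d2':(320.9,234.1,350.7,251.8),'d3':(391.6,183.7,418.7,198),'d4':(213.3,313.1,240.2,336.1),'pt':(271.1,264.7,302.8,291.2)},
'side':{'dl':(314.8,144.3,346,166.3),'d2':(326.1,187.3,348.8,208.3),'d3':(295.2,112.7,313,133.8),'d4':(379.9,280.6,394,295.2),'pt':(349.3,230.5,369.9,250)},
'wrist':{'dl':(91.1,257.6,169.2,324.6),'d2':(106.2,124.8,174.6,196.8)}}
for c in D:
    p=bot.read_camera(c)
    for n,b in D[c].items(): print(c,n,atz(p,((b[0]+b[2])/2,(b[1]+b[3])/2),.005), atz(p,(b[0],(b[1]+b[3])/2),.005)[:2]-atz(p,(b[2],(b[1]+b[3])/2),.005)[:2])
E
```

```text
scene dl [ 0.444 -0.156  0.005] [0.074 0.066]
scene d2 [0.478 0.004 0.005] [0.052 0.046]
scene d3 [ 0.484 -0.32   0.005] [0.058 0.052]
scene d4 [0.472 0.326 0.005] [0.036 0.033]
scene pt [0.478 0.165 0.005] [0.049 0.044]
side dl [ 0.448 -0.162  0.005] [ 0.1   -0.038]
side d2 [ 0.487 -0.     0.005] [ 0.069 -0.026]
side d3 [ 0.486 -0.323  0.005] [ 0.059 -0.023]
side d4 [0.462 0.326 0.005] [ 0.038 -0.014]
side pt [0.478 0.161 0.005] [ 0.059 -0.022]
wrist dl [ 0.448 -0.162  0.005] [-0.096 -0.   ]
wrist d2 [0.486 0.002 0.005] [-0.075 -0.   ]
```

The wrist view shows the egg cup at (217,68), the second dish at (141,161) and the largest dish at (130,290). The tower is only just in view at (105,10). The scene and side views show the tower near (287,260) and (360,235), with the turquoise decoy at (168,274) in scene. The dark box sits beneath the gripper, so I'll move above the tower.

```bash
python3 -m creep '[[0.4,-0.5,0,0,1],[0.4,-0.5,0,0,1],[0.4,-0.5,0,0,1],[0.4,-0.5,0,0,1],[0.4,-0.5,0,0,1],[0.4,-0.5,0,0,1],[0.4,-0.5,0,0,1],[0.4,-0.5,0,0,1],[0,0,0,0,0.6],[0,0,0,0,0.6]]'
cat >> h.py <<'E'
def ctr(b): return ((b[0]+b[2])/2,(b[1]+b[3])/2)
def look(c,names,z={}):
    p=bot.read_camera(c)
    for n in names:
        for r in bot.look_for(n,p)[:3]:
            b=r['bbox']; print(c,n,round(r['score'],2),np.round(b,1),'xy',np.round(atz(p,ctr(b),z.get(n,.005))[:2],4))
    return p
E
python3 - <<'E'
from h import *
p=look('wrist',['polish_tin','salve_tin','cotton_reel','candle_stub','dish_smallest','dish_second','egg_cup','salt_shaker'],{'polish_tin':.022,'salve_tin':.04,'cotton_reel':.084,'candle_stub':.106,'egg_cup':.06,'salt_shaker':.074})
cv2.imwrite('pics/w2.png',p['pixels'][:,:,::-1])
print(bot.read_state()['tool_pos'])
E
```

```text
time: 3.05
tool_pos: [0.4755, 0.1599, 0.2316]
tcp_rot: [2.22, 2.221, 0.001]
wrist_force: [0.6, -0.4, -0.3]
width: 0.609
grip_force: 0.0
wrist polish_tin 0.82 [287.3 133.3 351.5 192.1] xy [0.4812 0.1629]
wrist polish_tin 0.76 [478.9   2.1 555.9  33.1] xy [0.6628 0.299 ]
wrist cotton_reel 0.96 [299.3 154.3 333.7 194.2] xy [0.4776 0.1659]
wrist candle_stub 0.88 [300.6 173.1 328.3 215. ] xy [0.4758 0.1547]
wrist dish_smallest 0.64 [276.4   0.4 327.2  22.4] xy [0.4637 0.3071]
wrist dish_second 0.56 [293.8 261.4 353.2 315.8] xy [0.4875 0.0014]
wrist egg_cup 0.9 [391.6 200.8 451.2 262.5] xy [0.5821 0.1015]
wrist salt_shaker 0.8 [429.5  79.6 491.8 126.5] xy [0.599  0.2252]
[0.47520004 0.15972101 0.23114243]
```

View pics/w2.png

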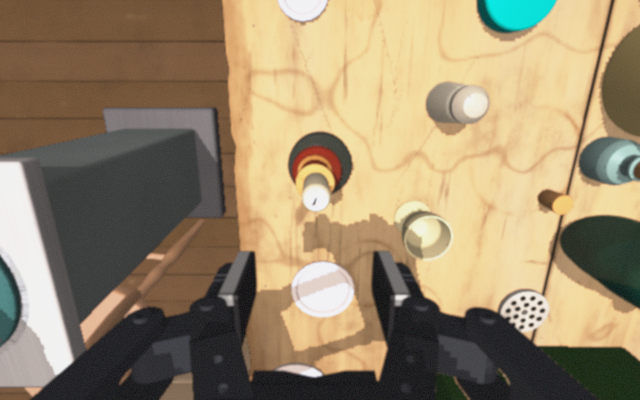

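The tower shows at rows 133–215 near column 316, with the candle top at (316,198). The second dish is at (323,289) and the egg cup is to the right at (425,235). I'll fit projected cylinder outlines to the boxes.

```bash
cat >> h.py <<'E'
from scipy.optimize import least_squares
G={'polish_tin':(.034,0,.022),'salve_tin':(.025,.022,.04),'cotton_reel':(.017,.04,.084),'candle_stub':(.011,.084,.13),'dish_largest':(.048,0,.007),'dish_second':(.039,0,.007),'dish_third':(.031,0,.007),'dish_smallest':(.025,0,.007),'egg_cup':(.0245,0,.06),'salt_shaker':(.021,0,.074)}
def cyl(p,n,xy,g=None):
    r,a,b=g or G[n]; t=np.linspace(0,2*np.pi,36)
    P=np.array([proj(p,[xy[0]+r*np.cos(s),xy[1]+r*np.sin(s),z]) for s in t for z in (a,b)])
    return np.r_[P.min(0),P.max(0)]
def fit(p,n,g=None,k=2):
    for r in bot.look_for(n,p)[:k]:
        b=np.array(r['bbox']); x0=atz(p,ctr(b),(g or G[n])[2])[:2]
        s=least_squares(lambda x:cyl(p,n,x,g)-b,x0,loss='soft_l1')
        print(n,round(r['score'],2),'xy',np.round(s.x,4),'resid px',np.round(s.fun if 0 else cyl(p,n,s.x,g)-b,1))
E
python3 - <<'E'
from h import *
p=bot.read_camera('wrist')
for n in G:
    if n!='dish_third': fit(p,n)
for c in ['side','scene']:
    p=bot.read_camera(c); print(c)
    for n in ['candle_stub','dish_smallest','dish_third','polish_tin','egg_cup','salt_shaker']: fit(p,n)
E
```

```text
polish_tin 0.74 xy [0.4801 0.1576] resid px [-0.9 -1.9  0.9  5.7]
polish_tin 0.62 xy [0.6704 0.2786] resid px [-2.  -1.2  1.5 49. ]
salve_tin 0.91 xy [0.4784 0.16  ] resid px [ 0.9 -3.7 -0.9  4.4]
cotton_reel 0.98 xy [0.4784 0.1648] resid px [-1.4 -4.8  1.4  3.2]
candle_stub 0.82 xy [0.4764 0.157 ] resid px [-1.  -2.   1.   1.5]
dish_largest 0.93 xy [ 0.4586 -0.1595] resid px [-9.5 -1.4 13.1 39.8]
dish_second 0.71 xy [ 0.4866 -0.0023] resid px [-1.8 -0.4  1.8  0.6]
dish_smallest 0.8 xy [0.4622 0.2924] resid px [-0.2 -1.9  0.2 32.7]
egg_cup 0.97 xy [0.591  0.0908] resid px [-0.5 -0.5  0.4  0.5]
salt_shaker 0.56 xy [0.6063 0.2222] resid px [-7.6 -1.7  1.3  9.5]
side
candle_stub 0.41 xy [0.4763 0.1603] resid px [-1.2 -1.1  1.1  1. ]
dish_smallest 0.71 xy [0.5814 0.082 ] resid px [ 0.2  3.1 -0.2 -2.3]
dish_smallest 0.53 xy [0.4583 0.3242] resid px [ 0.6 -0.8 -0.6  0.8]
dish_third 0.58 xy [ 0.4877 -0.3259] resid px [-0.6  1.3  0.6 -1.2]
polish_tin 0.72 xy [0.4702 0.141 ] resid px [-7.2 -7.8  4.2  2.5]
polish_tin 0.62 xy [0.4791 0.1682] resid px [-0.3 -5.4  0.3  2.7]
egg_cup 0.51 xy [0.5847 0.0955] resid px [-2.  -0.3  2.   0.3]
salt_shaker 0.16 xy [0.4914 0.0195] resid px [ 4.  -1.6 -2.4  1.8]
scene
candle_stub 0.67 xy [0.4758 0.1584] resid px [ 1.7 -1.7 -1.9  1.4]
dish_smallest 0.94 xy [0.4684 0.3245] resid px [ 0.9  0.4 -0.9 -0.3]
dish_third 0.76 xy [ 0.4824 -0.3239] resid px [ 2.8 -1.5 -2.5  1.5]
polish_tin 0.98 xy [0.4803 0.1638] resid px [ 0.6 -5.3 -0.6  2. ]
polish_tin 0.62 xy [0.6667 0.3266] resid px [-2.2 -0.1  2.8 -0. ]
egg_cup 0.65 xy [0.5937 0.088 ] resid px [-2.1 -5.1  2.7  1.3]
salt_shaker 0.76 xy [0.6055 0.2214] resid px [-2.3 -8.   3.8  1.3]
```

```bash
python3 -m creep '[[-0.03,0.02,0.5,0,0.6],[0,0,0.5,0,0.6],[0,0,0.5,0,0.6],[0,0,0.5,0,0.6],[0,0,0.5,0,0.6],[0,0,0.15,0,0.6],[0,0,0,0,0.45],[0,0,0,0,0.35],[0,0,0,0,0.3],[0,0,0,0,0.25],[0,0,0,0,0.2],[0,0,0,0,0.15],[0,0,0,0,0.15],[0,0,0,0,0.15]]' 25
python3 -c "
from h import *
p=snap('wrist','w3.png')"
```

```text
time: 6.45
tool_pos: [0.477, 0.1588, 0.0999]
tcp_rot: [2.221, 2.221, 0.003]
wrist_force: [0.4, -0.3, 7.1]
width: 0.256
grip_force: 24.6
```

View pics/w3.png

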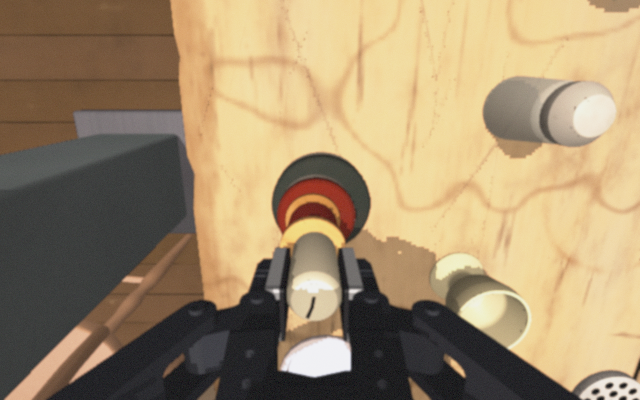

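The candle is held between the pads at (315,290), and the reel is undisturbed below it. I'll lift and carry it.

```bash
python3 -m creep '[[0,0,-0.1,0,0.15],[0,0,-0.2,0,0.15],[0,0,-0.3,0,0.15],[0,0,-0.4,0,0.15],[0.2,0,-0.2,0,0.15],[0.4,-0.03,0,0,0.15],[0.4,-0.03,0,0,0.15],[0.4,-0.03,0,0,0.15],[0.4,-0.03,0,0,0.15],[0.4,-0.03,0,0,0.15],[0.4,-0.03,0,0,0.15],[0.4,-0.03,0,0,0.15],[0.2,-0.03,0,0,0.15],[0,0,0,0,0.15],[0,0,0,0,0.15]]'
python3 - <<'E'
from h import *
p=snap('wrist','w4.png')
fit(p,'dish_smallest'); print(bot.read_state()['tool_pos'])
for c in ['side','scene']: fit(bot.read_camera(c),'dish_smallest')
E
```

```text
time: 8.38
tool_pos: [0.4639, 0.3181, 0.1587]
tcp_rot: [2.221, 2.221, -0.001]
wrist_force: [0.3, -0.0, -0.4]
width: 0.255
grip_force: 24.5
dish_smallest 0.73 xy [0.4641 0.3215] resid px [-1.  -0.9  1.   1.2]
[0.46403977 0.31790064 0.1587363 ]
dish_smallest 0.48 xy [0.46   0.3271] resid px [ 0.  -1.4 -0.   1.3]
dish_smallest 0.69 xy [0.4691 0.3233] resid px [ 0.2 -1.6 -0.2  1.2]
```

View pics/w4.png

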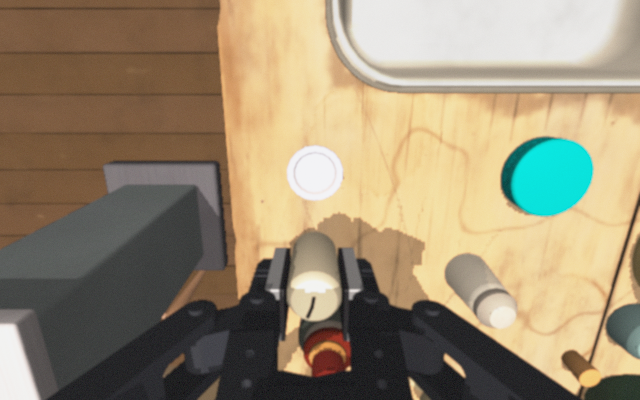

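The dish is in full view at (315,172), and the candle is still held upright. I'll lower it in.

```bash
python3 -m creep '[[0.08,0,0.3,0,0.15],[0,0,0.5,0,0.15],[0,0,0.5,0,0.15],[0,0,0.5,0,0.15],[0,0,0.4,0,0.15],[0,0,0.3,0,0.15],[0,0,0.15,0,0.15],[0,0,0.1,0,0.15],[0,0,0,0,0.15],[0,0,0,0,0.15]]'
python3 - <<'E'
from h import *
p=snap('wrist','w5.png')
print([np.round(r['bbox']) for r in bot.look_for('dish_smallest',p)],[np.round(r['bbox']) for r in bot.look_for('candle_stub',p)], cyl(p,'candle_stub',bot.read_state()['tool_pos'][:2],(.011,.003,.047)),cyl(p,'dish_smallest',(.464,.322)))
E
```

```text
time: 9.93
tool_pos: [0.4646, 0.3228, 0.022]
tcp_rot: [2.221, 2.221, 0.002]
wrist_force: [1.1, -0.1, 0.4]
width: 0.251
grip_force: 24.5
[array([267., 201., 364., 261.])] [array([287., 232., 339., 323.])] [286.63920397 226.01438886 342.34319962 318.1308733 ] [263.96189291 199.37069703 362.74244643 293.36295558]
```

View pics/w5.png

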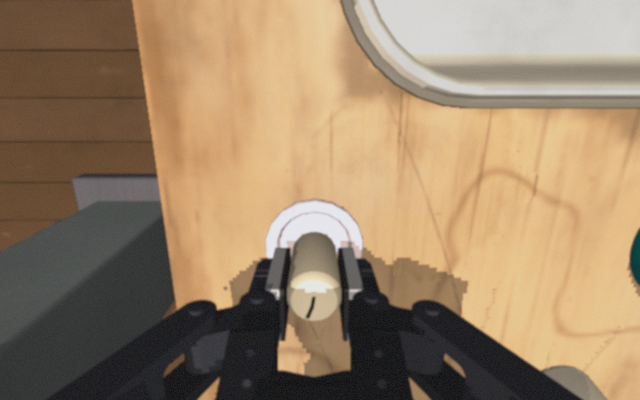

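The candle is centred in the dish, about 2 mm above its floor. I'll lower it, release it gently and retreat.

```bash
python3 -m creep '[[0,0,0.03,0,0.15],[0,0,0.02,0,0.15],[0,0,0,0,0.15],[0,0,0,0,0.28],[0,0,0,0,0.32],[0,0,0,0,0.4],[0,0,0,0,0.5],[0,0,0,0,0.6],[0,0,-0.2,0,0.6],[0,0,-0.5,0,0.6],[0,0,-0.5,0,0.6],[0,0,-0.5,0,0.6],[0,0,-0.5,0,0.6],[0,0,-0.5,0,0.6],[0,0,-0.5,0,0.6],[0,0,0,0,0.6]]'
python3 - <<'E'
from h import *
p=snap('wrist','w6.png')
fit(p,'dish_smallest'); fit(p,'candle_stub',(.011,.003,.049)); print(bot.read_state()['tool_pos'])
E
```

```text
time: 12.08
tool_pos: [0.4657, 0.3236, 0.1821]
tcp_rot: [2.22, 2.22, 0.009]
wrist_force: [0.5, -0.6, 0.3]
width: 0.599
grip_force: 0.0
dish_smallest 0.78 xy [0.4641 0.3239] resid px [-0.3 -0.   0.3  0.1]
dish_smallest 0.3 xy [0.4807 0.1375] resid px [ 2.1  1.6 -2.2 -3. ]
candle_stub 0.75 xy [0.4642 0.3209] resid px [ 0.3 -1.4 -0.3  1.1]
[0.46339117 0.32209045 0.17785021]
```

The candle stands in its dish, about 3 mm off centre. Back to the tower for the reel.

```bash
python3 -m creep '[[-0.2,0.04,0,0,0.7],[-0.4,0.04,0,0,0.7],[-0.4,0.04,0,0,0.7],[-0.4,0.04,0,0,0.7],[-0.4,0.04,0,0,0.7],[-0.4,0.04,0,0,0.7],[-0.4,0.04,0,0,0.7],[-0.4,0.04,0,0,0.7],[-0.2,0,0,0,0.7],[0,0,0,0,0.7],[0,0,0,0,0.7]]'
python3 - <<'E'
from h import *
p=snap('wrist','w7.png')
for n in ['cotton_reel','salve_tin','polish_tin']: fit(p,n,k=1)
print(bot.read_state()['tool_pos'])
E
```

```text
time: 13.6
tool_pos: [0.48, 0.1628, 0.1788]
tcp_rot: [-2.221, -2.221, -0.001]
wrist_force: [-0.0, 0.4, -0.5]
width: 0.704
grip_force: 0.0
cotton_reel 0.91 xy [0.4777 0.1585] resid px [-1.1 -0.5  1.1  0.5]
salve_tin 0.88 xy [0.4791 0.1588] resid px [-0.2 -2.7  0.2  9. ]
polish_tin 0.68 xy [0.4818 0.1571] resid px [-2.8 -1.6  2.8  5.4]
[0.47993835 0.16302853 0.17875635]
```

View pics/w7.png

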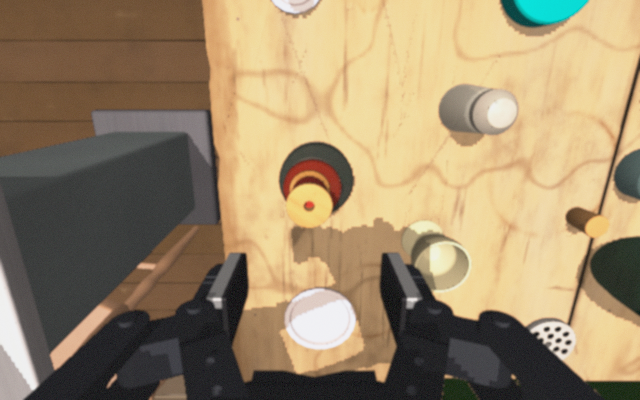

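The reel top is at (310,205), undisturbed on the tins.

```bash
python3 -m creep '[[-0.07,-0.03,0.5,0,0.65],[0,0,0.5,0,0.65],[0,0,0.5,0,0.65],[0,0,0.5,0,0.65],[0,0,0.3,0,0.65],[0,0,0.2,0,0.65],[0,0,0,0,0.55],[0,0,0,0,0.48],[0,0,0,0,0.44],[0,0,0,0,0.4],[0,0,0,0,0.35],[0,0,0,0,0.3],[0,0,0,0,0.3],[0,0,0,0,0.3]]' 25
python3 - <<'E'
from h import *
for c in ['side','scene']: fit(bot.read_camera(c),'dish_third')
E
```

```text
time: 15.55
tool_pos: [0.479, 0.1591, 0.0545]
tcp_rot: [2.221, 2.221, 0.001]
wrist_force: [-1.9, -1.5, 5.5]
width: 0.386
grip_force: 25.4
dish_third 0.6 xy [0.6073 0.2282] resid px [-3.9  0.1  3.8 -0.1]
dish_third 0.45 xy [ 0.4826 -0.3201] resid px [ 0.5  1.9 -0.5 -1.6]
dish_third 0.79 xy [ 0.4857 -0.3285] resid px [ 2.1 -1.8 -1.9  1.8]
dish_third 0.2 xy [0.4675 0.326 ] resid px [-3.6 -5.1  4.7  1.2]
```

The reel is gripped. I'll lift it and carry it toward the third dish, clear of the box, whose left face is at x≈0.62.

```bash
python3 -m creep '[[0,0,-0.1,0,0.3],[0,0,-0.3,0,0.3],[0,0,-0.5,0,0.3],[0,0,-0.6,0,0.3],[-0.2,0,-0.3,0,0.3],[-0.4,0,0,0,0.3],[-0.7,0.01,0,0,0.3],[-0.8,0.01,0,0,0.3],[-0.8,0.01,0,0,0.3],[-0.8,0.01,0,0,0.3],[-0.8,0.01,0,0,0.3],[-0.8,0.01,0,0,0.3],[-0.8,0.01,0,0,0.3],[-0.8,0.01,0,0,0.3],[-0.8,0.01,0,0,0.3],[-0.8,0.01,0,0,0.3],[-0.7,0.01,0,0,0.3],[-0.4,0,0,0,0.3],[-0.1,0,0,0,0.3],[0,0,0,0,0.3]]'
python3 - <<'E'
from h import *
p=snap('wrist','w8.png')
fit(p,'dish_third'); print(bot.read_state()['tool_pos'])
E
```

```text
time: 18.25
tool_pos: [0.4837, -0.3254, 0.1435]
tcp_rot: [-2.221, -2.221, -0.0]
wrist_force: [-0.5, 0.5, -0.4]
width: 0.389
grip_force: 24.9
dish_third 0.76 xy [ 0.4865 -0.3305] resid px [-2.3 -1.4  2.3  5.2]
[ 0.48388508 -0.32484815  0.14361496]
```

View pics/w8.png

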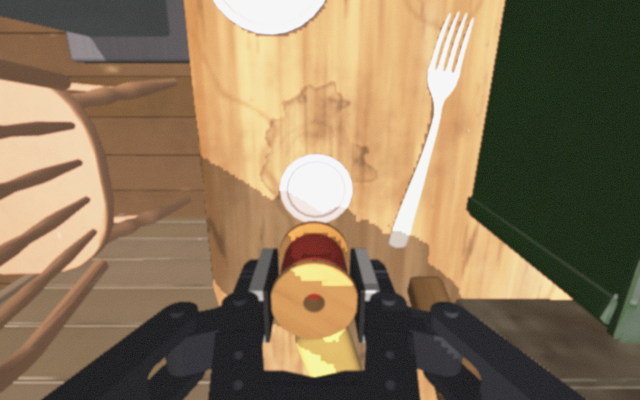

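The third dish is in full view at (316,188), just clear of the held reel. I'll refine its centre from the mask.

```bash
python3 - <<'E'
from h import *
p=bot.read_camera('wrist'); im=p['pixels'].astype(int)
m=((im.min(2)>170)&(im.max(2)-im.min(2)<40)).astype(np.uint8); m[:, :270]=0; m[:,360:]=0; m[:140]=0; m[226:]=0
n,l,s,c=cv2.connectedComponentsWithStats(m); i=1+s[1:,4].argmax(); print(s[i])
b=np.array([s[i][0],s[i][1],s[i][0]+s[i][2],s[i][1]+s[i][3]],float)
r=least_squares(lambda x:cyl(p,'dish_third',x)-b,(.485,-.325)); print(r.x,r.fun)
print([np.round(q['bbox'],1) for q in bot.look_for('cotton_reel',p)], cyl(p,0,bot.read_state()['tool_pos'][:2],(.017,.129,.173)))
E
```

```text
[ 279  154   74   68 3904]
[ 0.4853178  -0.32967575] [ 0.41820204 -1.7932965  -0.41959297  1.9679498 ]
[array([274. , 221. , 356.4, 339. ])] [270.75170166 218.02150403 359.64925206 337.85872873]
```

```bash
python3 -m creep '[[-0.08,0.02,0.3,0,0.3],[0,0,0.5,0,0.3],[0,0,0.5,0,0.3],[0,0,0.5,0,0.3],[0,0,0.3,0,0.3],[0,0,0.2,0,0.3],[0,0,0.12,0,0.3],[0,0,0.05,0,0.3],[0,0,0,0,0.3],[0,0,0,0,0.3]]'
python3 - <<'E'
from h import *
p=snap('wrist','w9.png'); im=p['pixels'][:,:,::-1]
x=bot.read_state()['tool_pos']; print(x)
for r in [cyl(p,0,x[:2],(.017,x[2]-.0145,x[2]+.0295)),cyl(p,'dish_third',(.4853,-.329))]: print(r.round())
print([np.round(q['bbox'],1) for q in bot.look_for('dish_third',p)[:1]],[np.round(q['bbox'],1) for q in bot.look_for('cotton_reel',p)[:1]])
E
```

```text
time: 19.7
tool_pos: [0.4855, -0.3303, 0.021]
tcp_rot: [2.221, 2.221, 0.0]
wrist_force: [0.2, 0.3, -0.2]
width: 0.383
grip_force: 24.9
[ 0.48541474 -0.33030101  0.02092593]
[270. 218. 359. 338.]
[252. 184. 376. 301.]
[array([254.5, 188.7, 375.4, 262.7])] [array([272.7, 220.4, 357.2, 339.9])]
```

View pics/w9.png

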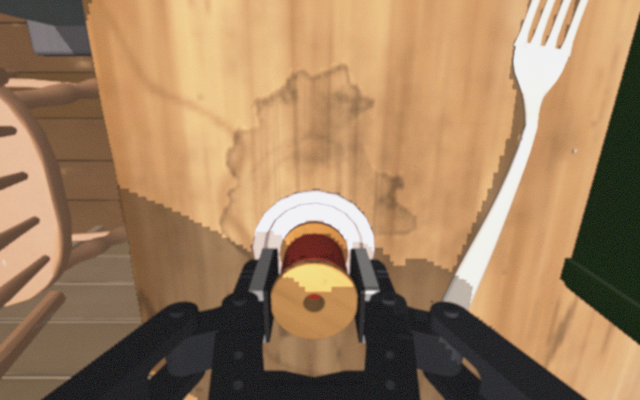

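The reel is centred over the recess, about 3 mm above the floor. I'll lower and release it.

```bash
python3 -m creep '[[0,0,0.04,0,0.3],[0,0,0.03,0,0.3],[0,0,0,0,0.3],[0,0,0,0,0.4],[0,0,0,0,0.45],[0,0,0,0,0.5],[0,0,0,0,0.6],[0,0,0,0,0.7],[0,0,-0.2,0,0.7],[0,0,-0.5,0,0.7],[0,0,-0.5,0,0.7],[0,0,-0.5,0,0.7],[0,0,-0.5,0,0.7],[0,0,-0.5,0,0.7],[0,0,-0.5,0,0.7],[0,0,0,0,0.7]]'
python3 - <<'E'
from h import *
p=snap('wrist','w10.png')
fit(p,'dish_third'); fit(p,'cotton_reel',(.017,.003,.047)); print(bot.read_state()['tool_pos'])
fit(p,'dish_largest')
E
```

```text
time: 21.85
tool_pos: [0.4867, -0.3313, 0.1802]
tcp_rot: [2.217, 2.217, 0.001]
wrist_force: [0.6, 0.6, -1.0]
width: 0.703
grip_force: 0.0
dish_third 0.67 xy [ 0.4864 -0.3301] resid px [ 0.3 -1.9 -0.3  3.1]
cotton_reel 0.66 xy [ 0.4862 -0.3316] resid px [-1.1 -0.1  1.1  0.1]
[ 0.48440449 -0.32954223  0.17583396]
dish_largest 0.67 xy [ 0.4516 -0.2338] resid px [-5.9 -1.1  9.7 86.8]
```

The reel is placed within 2 mm. Next, the salve tin.

```bash
python3 -m creep '[[0.2,0,0,0,0.8],[0.5,0,0,0,0.8],[0.8,-0.01,0,0,0.8],[0.8,-0.01,0,0,0.8],[0.8,-0.01,0,0,0.8],[0.8,-0.01,0,0,0.8],[0.8,-0.01,0,0,0.8],[0.8,-0.01,0,0,0.8],[0.8,-0.01,0,0,0.8],[0.8,-0.01,0,0,0.8],[0.8,-0.01,0,0,0.8],[0.8,-0.01,0,0,0.8],[0.7,-0.01,0,0,0.8],[0.3,0,0,0,0.8],[0.1,0,0,0,0.8],[0,0,0,0,0.8],[0,0,0,0,0.8]]'
python3 - <<'E'
from h import *
p=snap('wrist','w11.png')
for n in ['salve_tin','polish_tin','egg_cup']: fit(p,n)
print(bot.read_state()['tool_pos'])
E
```

```text
time: 24.18
tool_pos: [0.4795, 0.1591, 0.1767]
tcp_rot: [2.223, 2.22, -0.001]
wrist_force: [-0.7, 1.3, -0.1]
width: 0.803
grip_force: 0.0
salve_tin 0.87 xy [0.479  0.1566] resid px [ 0.3 -1.1 -0.3  1.1]
salve_tin 0.7 xy [0.6159 0.2223] resid px [ 6.1 -2.8 -2.4  7.9]
polish_tin 0.87 xy [0.6639 0.2669] resid px [-17.3  -1.3   2.3  71.2]
polish_tin 0.74 xy [0.4806 0.1582] resid px [-0.3 -0.3  0.3  0.3]
egg_cup 0.65 xy [0.592  0.0918] resid px [-1.9 -2.3  1.1  2.5]
[0.47963848 0.15929894 0.17680029]
```

View pics/w11.png

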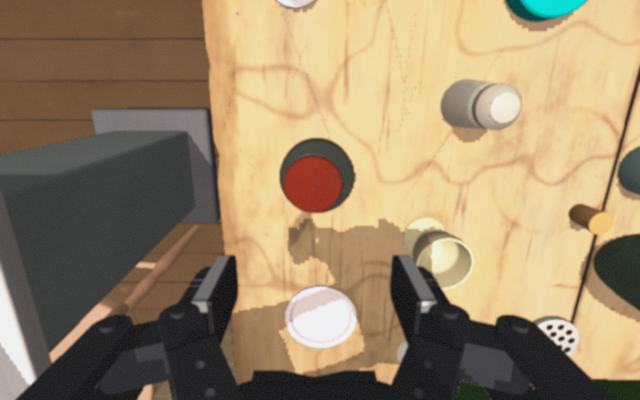

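The salve tin is at (314,182) on the polish tin, both undisturbed.

```bash
python3 -m creep '[[-0.05,-0.01,0.5,0,0.8],[0,0,0.5,0,0.8],[0,0,0.5,0,0.8],[0,0,0.5,0,0.8],[0,0,0.5,0,0.8],[0,0,0.3,0,0.8],[0,0,0.15,0,0.8],[0,0,0.07,0,0.75],[0,0,0,0,0.68],[0,0,0,0,0.62],[0,0,0,0,0.58],[0,0,0,0,0.54],[0,0,0,0,0.5],[0,0,0,0,0.5],[0,0,0,0,0.5]]' 30
python3 - <<'E'
from h import *
p=snap('wrist','w12.png')
E
```

```text
time: 26.25
tool_pos: [0.4793, 0.1576, 0.0267]
tcp_rot: [2.221, 2.221, 0.001]
wrist_force: [-2.9, -0.1, 5.0]
width: 0.547
grip_force: 30.4
```

View pics/w12.png

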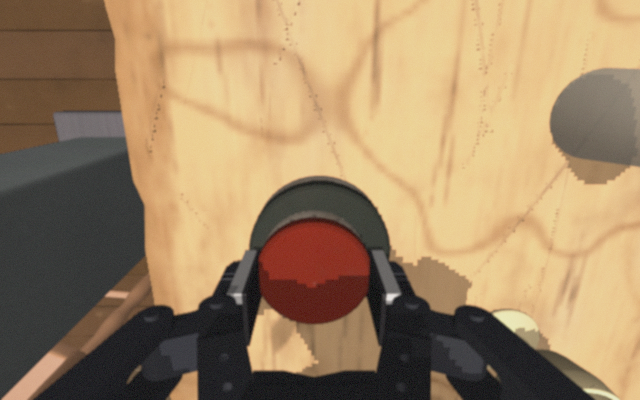

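```bash
python3 -m creep '[[0,0,-0.1,0,0.5],[0,0,-0.2,0,0.5],[0,0,-0.4,0,0.5],[0,0,-0.5,0,0.5],[0,0,-0.6,0,0.5],[-0.1,0,-0.4,0,0.5],[-0.3,0.02,-0.1,0,0.5],[-0.4,0.03,0,0,0.5],[-0.5,0.03,0,0,0.5],[-0.5,0.03,0,0,0.5],[-0.5,0.03,0,0,0.5],[-0.4,0.02,0,0,0.5],[-0.3,0,0,0,0.5],[-0.1,0,0,0,0.5],[0,0,0,0,0.5],[0,0,0,0,0.5]]'
cat >> h.py <<'E'
def white(p,n,x0,box):
    im=p['pixels'].astype(int); m=((im.min(2)>165)&(im.max(2)-im.min(2)<45)).astype(np.uint8); q=np.zeros_like(m); a,b,c,d=box; q[b:d,a:c]=m[b:d,a:c]
    _,l,s,_=cv2.connectedComponentsWithStats(q); i=1+s[1:,4].argmax(); s=s[i]; bb=np.array([s[0],s[1],s[0]+s[2],s[1]+s[3]],float)
    r=least_squares(lambda x:cyl(p,n,x)-bb,x0); print('white',n,bb,r.x.round(4),r.fun.round(1))
E
python3 - <<'E'
from h import *
p=snap('wrist','w13.png'); x=bot.read_state()['tool_pos']; print(x)
fit(p,'dish_second'); white(p,'dish_second',(.487,0),(240,100,400,300))
print([np.round(q['bbox'],1) for q in bot.look_for('salve_tin',p)[:1]],cyl(p,0,x[:2],(.025,x[2]-.005,x[2]+.013)))
E
```

```text
time: 28.3
tool_pos: [0.4869, 0.0029, 0.1407]
tcp_rot: [-2.221, -2.222, -0.0]
wrist_force: [-0.4, -0.7, -1.7]
width: 0.546
grip_force: 31.1
[0.48696382 0.00300715 0.14075187]
dish_second 0.87 xy [ 0.486  -0.0029] resid px [-2.7 -1.3  2.8 16.4]
dish_second 0.25 xy [ 0.484  -0.0641] resid px [ 10.1   1.3 -18.4 -30.8]
white dish_second [267. 142. 360. 220.] [0.4863 0.0041] [-0.3 -6.3  0.3  7.3]
[array([259. , 210.3, 373.7, 327.4])] [256.20783097 209.05307146 373.17431066 327.14024172]
```

View pics/w13.png

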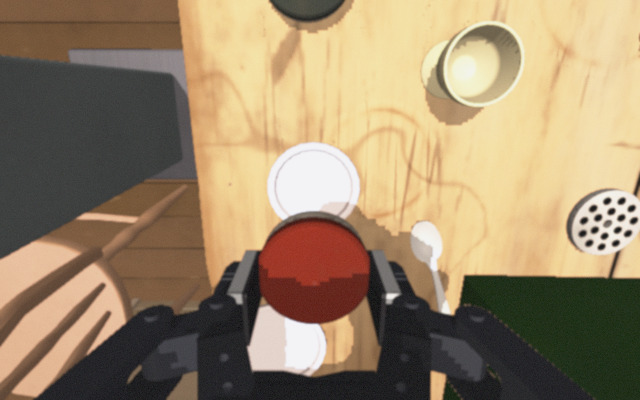

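The second dish is at (314,185) with its lower edge hidden by the tin. Its top edge puts the centre at about (0.486, -0.0015).

```bash
python3 -m creep '[[-0.09,-0.01,0.3,0,0.5],[0,0,0.5,0,0.5],[0,0,0.5,0,0.5],[0,0,0.5,0,0.5],[0,0,0.4,0,0.5],[0,0,0.2,0,0.5],[0,0,0.12,0,0.5],[0,0,0.06,0,0.5],[0,0,0,0,0.5],[0,0,0,0,0.5]]'
python3 - <<'E'
from h import *
p=snap('wrist','w14.png'); x=bot.read_state()['tool_pos']; print(x)
print([np.round(q['bbox'],1) for q in bot.look_for('salve_tin',p)[:1]],cyl(p,0,x[:2],(.025,x[2]-.005,x[2]+.013)))
print([np.round(q['bbox'],1) for q in bot.look_for('dish_second',p)[:1]],cyl(p,'dish_second',(.4863,-.0015)))
E
```

```text
time: 29.7
tool_pos: [0.4871, -0.002, 0.0124]
tcp_rot: [2.221, 2.221, 0.001]
wrist_force: [0.2, 0.3, -0.3]
width: 0.551
grip_force: 31.1
[ 0.48706477 -0.00203663  0.01238859]
[array([258.3, 210.8, 372.9, 327.6])] [256.09322615 209.13950583 373.00717285 327.16993482]
[array([233.7, 174.5, 389.7, 310.4])] [231.06887525 174.20136142 394.36546548 325.28115102]
```

View pics/w14.png

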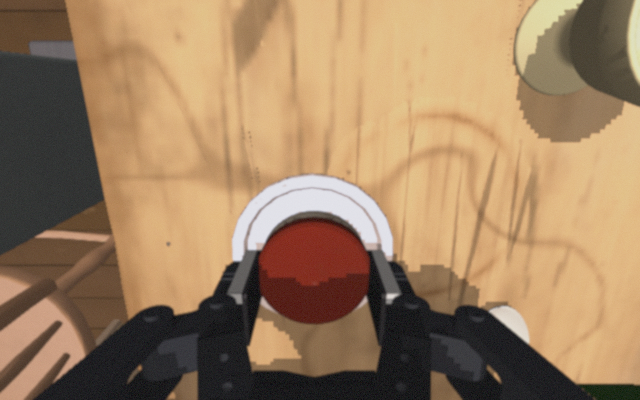

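The tin is centred over the recess, about 4 mm high. I'll lower and release it.

```bash
python3 -m creep '[[0,0,0.04,0,0.5],[0,0,0.03,0,0.5],[0,0,0.02,0,0.5],[0,0,0,0,0.5],[0,0,0,0,0.56],[0,0,0,0,0.6],[0,0,0,0,0.65],[0,0,0,0,0.7],[0,0,0,0,0.7],[0,0,-0.2,0,0.7],[0,0,-0.5,0,0.7],[0,0,-0.5,0,0.7],[0,0,-0.5,0,0.8],[0,0,-0.5,0,0.9],[0,0,-0.5,0,1],[0,0,-0.5,0,1],[0,0,0,0,1]]'
python3 - <<'E'
from h import *
p=snap('wrist','w15.png')
fit(p,'dish_second',k=1); fit(p,'salve_tin',(.025,.003,.021),k=1); print(bot.read_state()['tool_pos'])
E
```

```text
time: 31.98
tool_pos: [0.4886, -0.0021, 0.1702]
tcp_rot: [2.218, 2.218, 0.006]
wrist_force: [-1.4, 0.7, -0.5]
width: 0.998
grip_force: 0.0
dish_second 0.69 xy [ 0.485  -0.0019] resid px [-0.2 -1.4  0.2  2.7]
salve_tin 0.68 xy [ 0.4871 -0.0033] resid px [ 2.2  0.3 -2.2 -0.4]
[ 0.48573951 -0.0019398   0.16640175]
```

```bash
python3 -m creep '[[0.2,0,0,0,1],[0.4,-0.02,0,0,1],[0.5,-0.02,0,0,1],[0.5,-0.02,0,0,1],[0.5,-0.02,0,0,1],[0.5,-0.02,0,0,1],[0.4,0,0,0,1],[0.2,0,0,0,1],[0,0,0,0,1],[0,0,0,0,1],[0,0,0,0,1]]'
python3 - <<'E'
from h import *
p=snap('wrist','w16.png'); x=bot.read_state()['tool_pos']; print(x)
fit(p,'polish_tin'); fit(p,'egg_cup',k=1)
for c in ['side','scene']: fit(bot.read_camera(c),'polish_tin')
E
```

```text
time: 33.5
tool_pos: [0.4815, 0.1574, 0.1672]
tcp_rot: [2.222, 2.22, -0.0]
wrist_force: [-0.2, -0.1, -1.0]
width: 1.0
grip_force: 0.0
[0.48154348 0.15742439 0.167272  ]
polish_tin 0.73 xy [0.4812 0.1576] resid px [ 0.3 -0.3 -0.3  0.3]
polish_tin 0.65 xy [0.661  0.2634] resid px [-24.8  -1.3   2.3  72.5]
egg_cup 0.68 xy [0.5909 0.0924] resid px [-0.9 -4.3  0.6  3.7]
polish_tin 0.89 xy [0.6608 0.3209] resid px [ 0.8 -2.5 -0.8  2.1]
polish_tin 0.65 xy [0.4736 0.161 ] resid px [-0.8 -1.9  0.8  1.5]
polish_tin 0.76 xy [0.4794 0.1619] resid px [ 0.9  1.  -0.9 -0.6]
polish_tin 0.61 xy [0.6656 0.325 ] resid px [ 1.5 -2.9 -1.7  2.1]
```

```bash
python3 -m creep '[[0,-0.01,0.5,0,1],[0,0,0.5,0,1],[0,0,0.5,0,1],[0,0,0.5,0,1],[0,0,0.5,0,1],[0,0,0.4,0,1],[0,0,0.2,0,1],[0,0,0.1,0,1],[0,0,0.05,0,1],[0,0,0,0,0.92],[0,0,0,0,0.86],[0,0,0,0,0.82],[0,0,0,0,0.78],[0,0,0,0,0.74],[0,0,0,0,0.72],[0,0,0,0,0.72],[0,0,0,0,0.72]]' 40
python3 - <<'E'
from h import *
p=snap('wrist','w17.png')
E
```

```text
time: 35.98
tool_pos: [0.4816, 0.1581, 0.006]
tcp_rot: [2.221, 2.221, 0.001]
wrist_force: [-2.3, -1.6, 8.4]
width: 0.761
grip_force: 42.4
```

View pics/w17.png

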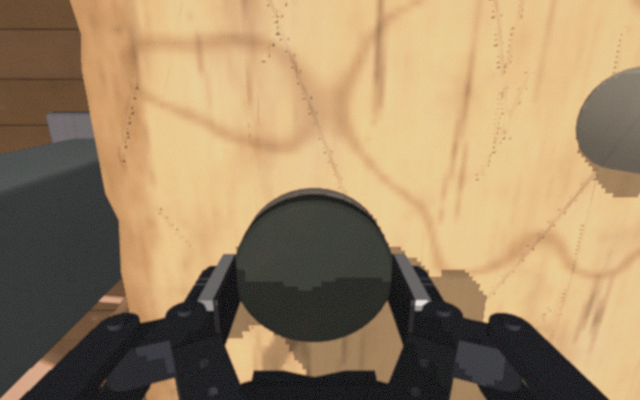

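The polish tin is gripped squarely at (314,265). I'll lift it and overshoot the largest dish slightly, to see it unobstructed.

```bash
python3 -m creep '[[0,0,-0.1,0,0.72],[0,0,-0.3,0,0.72],[0,0,-0.5,0,0.72],[0,0,-0.6,0,0.72],[0,0,-0.6,0,0.72],[-0.1,0,-0.4,0,0.72],[-0.3,0,-0.2,0,0.72],[-0.6,-0.06,0,0,0.72],[-0.7,-0.1,0,0,0.72],[-0.7,-0.1,0,0,0.72],[-0.7,-0.1,0,0,0.72],[-0.7,-0.1,0,0,0.72],[-0.7,-0.1,0,0,0.72],[-0.7,-0.1,0,0,0.72],[-0.7,0,0,0,0.72],[-0.6,0,0,0,0.72],[-0.4,0,0,0,0.72],[-0.2,0,0,0,0.72],[0,0,0,0,0.72],[0,0,0,0,0.72]]'
python3 - <<'E'
from h import *
p=snap('wrist','w18.png'); x=bot.read_state()['tool_pos']; print(x)
fit(p,'dish_largest'); white(p,'dish_largest',(.448,-.162),(220,40,420,210))
print([np.round(q['bbox'],1) for q in bot.look_for('polish_tin',p)[:1]],cyl(p,0,x[:2],(.034,x[2]-.006,x[2]+.016)))
E
```

```text
time: 38.52
tool_pos: [0.4477, -0.1964, 0.1396]
tcp_rot: [-2.221, -2.221, -0.0]
wrist_force: [-0.7, -0.1, -0.9]
width: 0.755
grip_force: 44.5
[ 0.4477563  -0.19627344  0.13959105]
dish_largest 0.72 xy [ 0.451  -0.1614] resid px [-1.  -1.1  1.   5.4]
white dish_largest [259.  82. 378. 193.] [ 0.4509 -0.1595] [-0.6 -4.3  0.6  5.4]
[array([234.9, 191. , 387.9, 343.2])] [233.59107904 189.36634044 396.0089156  348.24158259]
```

View pics/w18.png

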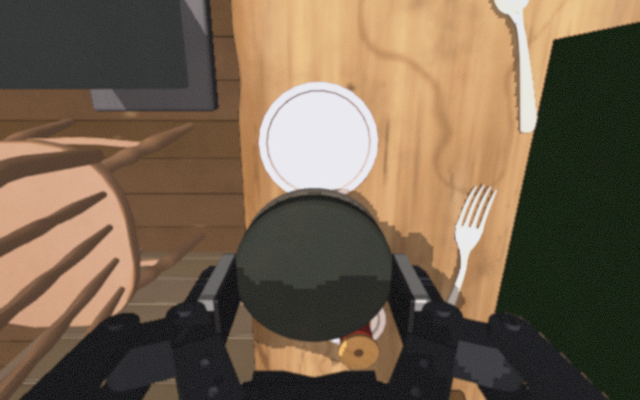

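The dish is at (318,138). The target is about (0.450, -0.1625).

```bash
python3 -m creep '[[0.2,0.02,0,0,0.72],[0.3,0.03,0.2,0,0.72],[0.18,0,0.4,0,0.72],[0,0,0.5,0,0.72],[0,0,0.5,0,0.72],[0,0,0.4,0,0.72],[0,0,0.2,0,0.72],[0,0,0.15,0,0.72],[0,0,0.1,0,0.72],[0,0,0.05,0,0.72],[0,0,0,0,0.72],[0,0,0,0,0.72]]'
python3 - <<'E'
from h import *
p=snap('wrist','w19.png'); x=bot.read_state()['tool_pos']; print(x)
print([np.round(q['bbox'],1) for q in bot.look_for('polish_tin',p)[:1]],cyl(p,0,x[:2],(.034,x[2]-.006,x[2]+.016)))
print([np.round(q['bbox'],1) for q in bot.look_for('dish_largest',p)[:1]],cyl(p,'dish_largest',(.45,-.1625)))
im=p['pixels'].astype(int); m=((im.min(2)>165)&(im.max(2)-im.min(2)<45)); m[:120]=0; ys,xs=np.nonzero(m[:262,190:440]); print(ys.min(),xs.min()+190,xs.max()+190)
E
```

```text
time: 40.17
tool_pos: [0.4508, -0.1632, 0.0152]
tcp_rot: [2.221, 2.221, 0.0]
wrist_force: [0.1, -0.4, -1.0]
width: 0.757
grip_force: 44.5
[ 0.45083767 -0.16320358  0.01517794]
[array([236.9, 188.9, 392.4, 344.4])] [233.40916295 189.54255193 395.73076149 348.30027085]
[array([218.7, 154. , 410.3, 257.6])] [213.57619879 153.43868822 411.58051255 335.75823814]
155 216 412
```

The tin is aligned over the dish and 6 mm high. I'll lower and release it.

```bash
python3 -m creep '[[0,0,0.05,0,0.72],[0,0,0.04,0,0.72],[0,0,0.03,0,0.72],[0,0,0,0,0.72],[0,0,0,0,0.78],[0,0,0,0,0.82],[0,0,0,0,0.88],[0,0,0,0,1],[0,0,0,0,1],[0,0,-0.1,0,1],[0,0,-0.3,0,1],[0,0,-0.5,0,1],[0,0,-0.5,0,1],[0,0,-0.5,0,1],[0,0,-0.5,0,1],[0,0,-0.5,0,1],[0,0,0,0,1],[0,0,0,0,1]]'
python3 - <<'E'
from h import *
p=snap('wrist','w20.png'); print(bot.read_state()['tool_pos'])
fit(p,'dish_largest',k=1); fit(p,'polish_tin',(.034,.003,.025),k=1)
p=snap('scene','s20.png')
for n,g in [('polish_tin',(.034,.003,.025)),('salve_tin',(.025,.003,.021)),('cotton_reel',(.017,.003,.047)),('candle_stub',(.011,.003,.049)),('egg_cup',None),('salt_shaker',None)]: fit(p,n,g,k=2)
cv2.imwrite('pics/s20c.png',cv2.resize(p['pixels'][160:360,140:440,::-1],None,fx=2.6,fy=2.6))
E
```

```text
time: 42.58
tool_pos: [0.4501, -0.1629, 0.1535]
tcp_rot: [-2.221, -2.221, 0.0]
wrist_force: [-0.3, -0.8, 0.4]
width: 0.998
grip_force: 0.0
[ 0.44970912 -0.16267653  0.15289703]
dish_largest 0.57 xy [ 0.4506 -0.1639] resid px [-0.7 -0.5  0.7  0.7]
polish_tin 0.87 xy [ 0.4503 -0.163 ] resid px [-2.   1.8  2.  -1.7]
polish_tin 0.96 xy [0.6646 0.3269] resid px [-0.2 -1.7  0.2  1. ]
polish_tin 0.93 xy [ 0.4507 -0.1623] resid px [ 0.5  0.3 -0.5 -0.2]
salve_tin 0.53 xy [0.4871 0.0018] resid px [-3.2  0.4  2.9 -0.4]
cotton_reel 0.72 xy [ 0.4811 -0.3206] resid px [-0.5 -1.5  0.5  1.1]
cotton_reel 0.63 xy [ 0.4405 -0.1491] resid px [ 7.5 -1.1 -3.7  1. ]
candle_stub 0.74 xy [0.464  0.3202] resid px [ 1.3 -3.1 -1.5  2.4]
egg_cup 0.77 xy [0.5867 0.0929] resid px [-2.5 -2.5  3.8  1.1]
egg_cup 0.39 xy [ 0.4749 -0.308 ] resid px [  1.6 -11.9  -1.4   2.9]
salt_shaker 0.78 xy [0.6102 0.226 ] resid px [-2.3 -6.1  3.8  1.3]
salt_shaker 0.35 xy [0.4846 0.0091] resid px [ -1.2 -18.2   1.1   1.5]
```

View pics/s20c.png

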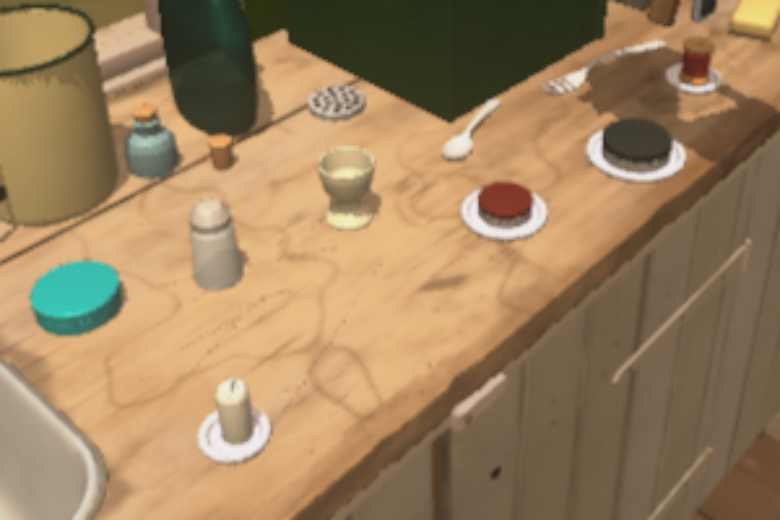

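All four pieces stand upright in their dishes: candle at (235,430), salve tin at (504,208), polish tin at (636,150) and reel at (695,68). The egg cup and salt shaker have not moved, and the gripper is clear of everything.

```bash
python3 -c "
from h import *
print(bot.finish_job())"
```

```text
the job is handed in; nothing more can be done
None
```

I took the tower apart from the top, set all four pieces upright in their matching dishes (each measured within about 3 mm of centre), left the egg cup and salt shaker where they stood, and handed the job in at about 43 s; no verdict came back.

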